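Set up for mixing sanitiser: cup under the filler tap, safety cap off the concentrate

ROBOT

A 6-joint arm with a two-finger parallel gripper is mounted at the origin on a cart in front of the work surface, level with it; the furniture and walls round the work are solid. World frame = base frame: x ahead of the robot, y to its left, z up, the work surface at z = 0. Lengths are in m, angles in rad, forces in N, time in s.
With the tool pointing down it reaches from about 0.375 to 0.975 m from the base axis. Payload 3.8 kg.
Tool frame: the origin (TCP) lies midway between the tips of the shut fingers; the grasp point (between the pads) lies 19 mm behind it; z points along the fingers, y is the line along which they close (so a half turn about z gives the same grasp; the last joint's range is limited). The gripper opens to 85 mm and grips with 20 to 120 N. Pads are 22 mm wide; open, the fingers measure 114 mm over their backs; the gripper's body (76 mm by 85 mm) begins 54 mm behind the grasp point. The pads swing forward as they close: fully open they stand 13 mm farther back than shut.
Start: joints at [1.27, 0.264, 1.604, -0, 1.274, -0.037], TCP at [0.176, 0.652, 0.231] pointing down, gripper open.
Joint ranges: [-2.63, 2.63], [-0.94, 2.18], [0.31, 2.57], [-1.31, 4.45], [0, 2.66], [-2.55, 2.55]. Speed limits (rad/s): [2.57, 2.57, 3.14, 3.14, 3.14, 3.14].

INTERFACE

Orientations are given as a rotation vector (axis times angle).
In Python, from workcell import read_state, vision, ticket gives the robot as it stands. The module is installed in compiled form; this text tells all that it offers.
- The arm moves only by the tool jog_arm, never from a script. Its arguments are lists of equal length, an entry for each row: "turn": the turn, a rotation vector about the tool's x, y, z in rad, a list of three; "delta_pos": the shift along the tool's x, y, z in m, a list of three; "gripper": the finger opening in m, from 0 to 0.0854. In form: {"turn": [[rx, ry, rz], ...], "delta_pos": [[dx, dy, dz], ...], "gripper": [gripper, ...]}. A call has 1 to 20 rows; each row shifts and turns the commanded pose from where the row before left it, along the tool's axes as they then stand; what a row does not reach is not made up. A row lasts 1/12 s, in which the tool goes at most 41.7 mm and 7.16 degrees, less where a joint would pass 70% of its speed; a pose out of reach is approached as far as the arm can. A call with a gripper value outside its range is refused whole. The fingers move at their own pace and stop on an object; "grip_force" is the grip in N (left out, the last holds). Time passes only in rows, so rows that do not move let the fingers close. It gives the time, the measured TCP pose, the force, the opening and the grip force at its end, in the units of the state.
- read_state(): the state, without advancing time (a new reading comes with each control period).
- vision.read_camera(name): name is "scene" or "top"; returns the picture (420x560x3 uint8, red, green, blue); there is no depth.
- vision.calibration(name): a dict with "vfov" (degrees; the focal length in pixels is half the picture's height over the tangent of half this angle, whatever the lens; pixels are square), "cx", "cy" (the principal point, pixels), "R" (3x3) and "t" (3): a world point X has camera coordinates R X + t. Camera axes: x right, y down, z forward; pixel columns grow to the right and rows downward; lengths in m; the calibration is good to about 2 mm. A picture is of the moment at which its call begins. calibration takes no time and is no camera call.
- ticket.finish_job(): hands the job in; it is judged then, once.
The state is a dict: "time": time; "q": joint angles; "joint_vel": joint speeds; "joint_torque": joint torques, N m; "tool_pos": TCP position; "tcp_rot": TCP orientation; "wrist_force": force on the tool from outside, world axes, zero at the start; "torque": the same for the moment, N m; "width": opening from 0.0 (shut) to 1.0 (fully open); "grip_force": force on a finger pad.
Only numpy, scipy, OpenCV 4.12 (cv2) and the standard library are available. Lean on these libraries where they do the work, as an engineer would, in place of code of your own. Each camera call takes 0.05 s, during which the arm holds its last target. There are 200 camera calls.

TASK

Get ready to mix sanitiser: slide the cleaning caddy along the worktop, without lifting it, until its white measuring cup stands centred under the outlet of the filler tap. Then, leaving the bottle in its well, press down the red safety cap of the concentrate bottle, twist it anticlockwise until it is free, and finish still holding the cap a few centimetres straight above the open bottle. Keep bottle and cup upright and do not disturb the spice jar, lemon and ramekin.

Things in the scene. Friction and masses are not known exactly. Their poses are not given: they have to be found in the camera images.
- caddy: loose grey plastic cleaning caddy, a low tray 118 x 350 mm with walls 32 mm high, standing on the worktop (0.4 kg; with bottle and cup about 0.9 kg). Origin: middle of its underside; x across it, y along it, z up. The bottle's square well (65 mm inside, 22 mm deep, floor 4 mm up) is centred at y = -110 mm, the cup's ring at y = +120 mm, a stirrup handle is in the middle
- caddy_grip (a point): middle of the caddy's handle bar, 122 mm above the caddy's underside. The bar is round, 19 mm thick with a black rubber sleeve, and runs along the caddy's y between two posts whose inner faces are 89 mm apart: pinch it from above across the caddy's x
- cup: loose empty white measuring cup with blue graduation marks, 86 mm across its mouth, 98 mm high (its rim is 102 mm above the worktop), standing in the caddy's ring with about 2 mm play. Origin: centre of its underside, z up
- tap_outlet (a point): centre of the outlet of the fixed steel filler tap, 150 mm above the worktop, looking straight down. The tap's column (60 mm flange) is 120 mm behind it on the far side, its gooseneck rises from the outlet to 275 mm
- bottle: square bottle of concentrate, white with blue and yellow label band, 62 x 62 mm, 0.4 kg, loose in the caddy's well with 1.5 mm play a side, which keeps it from turning. Origin: centre of its underside, z up. The flat ring round its neck, 47 mm across, is 102 mm up; the 30 mm neck with three lugs reaches 126 mm, the sprung liner disc in it 137 mm once the cap is off
- cap: loose red ribbed push-and-turn cap, 48 mm across, 32 mm high, 22 g; white arrow on top along its -x. Origin: centre of its underside (108 mm above the bottle's underside when locked), z up. Push it down 4 to 6 mm, turn it anticlockwise seen from above by 60 degrees (free from 40 to 80, a stop at about 85), then it comes straight up. It does not turn clockwise, nor unpressed
- liner (a joint): travel in m of the sprung grey liner disc under the cap, along the bottle's z: 0 while the cap is locked, negative when the cap is pushed down (-0.004 clears the notches at about 8 N, the cap bottoms at -0.006 at about 10 N), +0.002 when the cap is off. At 0 it pushes the cap up with 4 N
- spice_jar: loose spice jar with green lid, 42 mm across, 99 mm high, to be left alone. Origin: centre of its underside
- lemon: loose lemon, 78 x 55 x 56 mm, to be left alone. Origin: middle of its underside as first laid
- dip: loose white ramekin with green sauce, 82 mm across, 42 mm high, to be left alone. Origin: centre of its underside
Not all that is in view belongs to the job. What is shaped like the bottle but pink is not meant.

How it is judged:
By the outcome, as a careful person would: the job done as asked, in the order asked, and still so for the second after the job is handed in, while the arm keeps its last pose, push and grip.
It also fails if it takes over 48 s, if anything falls off the work surface, if the arm or the gripper's body presses on something with over 40 N, if the wrist force passes 120 N, or if a joint passes its speed limit or range.

## Working session

There is one attempt and no reset: what is moved stays moved. The work goes in short steps, Python scripts to look and compute and a tool call to move; the robot and the scene stay as the last step left them, time stands still between calls to the robot, and variables do not carry over. Pictures are saved under pics/ and viewed, at most 10 in all, crops included, and the job is handed in when it is done.

Besides the shell and the picture viewer there is one more tool, called after ">>>" by a JSON object that holds its "op" and its "data", one argument or row to a line. jog_arm: Moves the arm, as the interface text tells. Its arguments: {"type":"object","properties":{"turn":{"type":"array","items":{"type":"array","items":{"type":"number"}}},"delta_pos":{"type":"array","items":{"type":"array","items":{"type":"number"}}},"gripper":{"type":"array","items":{"type":"number"}},"grip_force":{"type":"number"}},"required":["turn","delta_pos","gripper"]}

```bash
mkdir -p pics; python3 - <<'E'
from workcell import read_state, vision
import cv2, numpy as np
s=read_state(); print({k:np.round(v,4).tolist() for k,v in s.items()})
for n in("scene","top"):
    c=vision.calibration(n); print(n,{k:np.round(v,4).tolist() for k,v in c.items()})
    cv2.imwrite(f"pics/{n}0.png",cv2.cvtColor(vision.read_camera(n),cv2.COLOR_RGB2BGR))
E
```

```text
{'time': 0.0, 'q': [1.2701, 0.2648, 1.6054, -0.0, 1.2737, -0.0369], 'joint_vel': [0.0, 0.0002, 0.0006, -0.0002, 0.0007, -0.0002], 'joint_torque': [0.0014, -51.512, -36.7312, 0.0003, 0.0129, 0.0], 'tool_pos': [0.1758, 0.6509, 0.2299], 'tcp_rot': [-0.4131, -3.1139, 0.0035], 'wrist_force': [-0.0386, 0.578, -0.5987], 'torque': [-0.0319, -0.0279, -0.0267], 'grip_force': 0.0, 'width': 1.0044}
scene {'vfov': 47.2904, 'cx': 284.7266, 'cy': 209.2824, 'R': [[0.9099, -0.4145, 0.0139], [-0.2602, -0.5965, -0.7593], [0.323, 0.6873, -0.6506]], 't': [-0.5029, 0.2017, 1.6155]}
top {'vfov': 51.7738, 'cx': 279.1015, 'cy': 207.2523, 'R': [[0.0272, -0.9994, 0.0206], [-0.9869, -0.0301, -0.1582], [0.1587, -0.016, -0.9872]], 't': [-0.0586, 0.555, 1.2045]}
```

View pics/scene0.png

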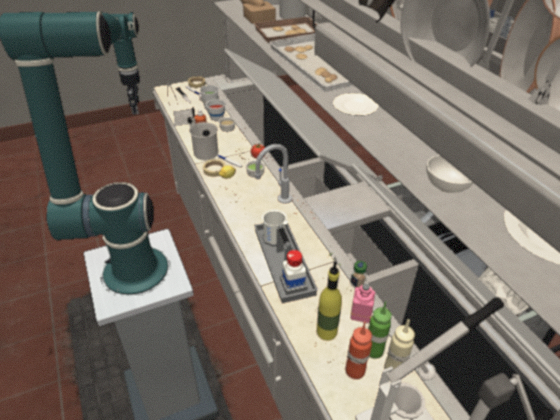

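View pics/top0.png

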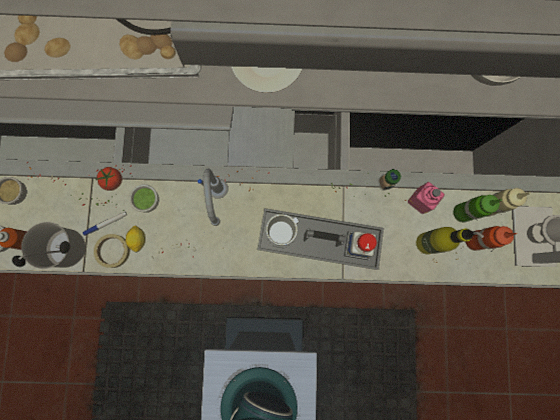

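The top view shows the caddy from (262,210) to (382,268), with the cup at (281,231), cap at (367,242) and tap outlet near (214,222). The scene view shows the cup at (273,225), cap at (295,257) and outlet near (259,170). I'll crop in for pixel picking.

```bash
python3 - <<'E'
import cv2, numpy as np
a=cv2.imread("pics/top0.png")[160:280,190:390]; a=cv2.resize(a,None,fx=4,fy=4,interpolation=cv2.INTER_CUBIC)
cv2.imwrite("pics/topc.png",a)
b=cv2.imread("pics/scene0.png")[135:305,235:345]; b=cv2.resize(b,None,fx=3.5,fy=3.5,interpolation=cv2.INTER_CUBIC)
cv2.imwrite("pics/scc.png",b)
print(a.shape,b.shape)
E
```

```text
(480, 800, 3) (595, 385, 3)
```

View pics/topc.png

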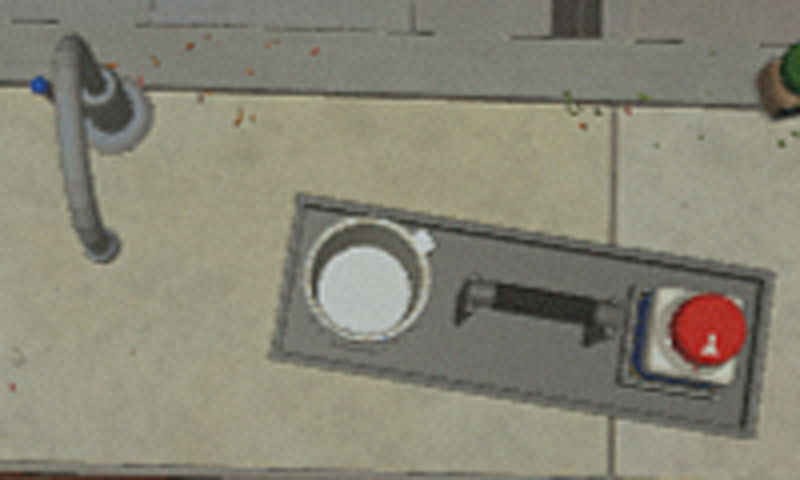

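View pics/scc.png

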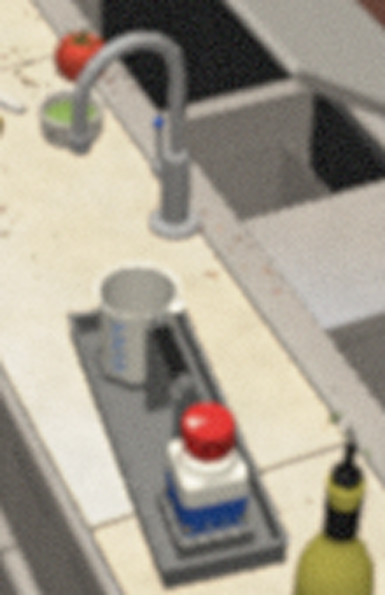

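```bash
cat > h.py <<'E'
import numpy as np, cv2
from workcell import vision, read_state
def K(n):
    c=vision.calibration(n); f=210/np.tan(np.radians(c["vfov"])/2)
    return np.array([[f,0,c["cx"]],[0,f,c["cy"]],[0,0,1]]),np.array(c["R"]),np.array(c["t"])
def ray(n,p):
    k,R,t=K(n); d=R.T@np.linalg.inv(k)@[*p,1]; return -R.T@t,d
def plane(n,p,z):
    o,d=ray(n,p); return o+d*(z-o[2])/d[2]
def tri(pt,ps):
    P=[k@np.c_[R,t] for k,R,t in (K("top"),K("scene"))]
    X=cv2.triangulatePoints(*P,np.float64(pt).reshape(2,1),np.float64(ps).reshape(2,1)).ravel(); return X[:3]/X[3]
def proj(n,X):
    k,R,t=K(n); v=k@(R@np.array(X)+t); return v[:2]/v[2]
E
python3 - <<'E'
from h import *
np.set_printoptions(precision=4,suppress=True)
T=lambda u,v:(190+u/4-.375,160+v/4-.375)
S=lambda u,v:(235+u/3.5-.36,135+v/3.5-.36)
for n,a,b,z in [("cap",(709,329),(209,418),.144),("cup",(369,279),(138,292),.102),("bar",(546,303),(172,360),.130),("outlet",(101,247),(80,145),.15),("flange",(115,115),(174,224),0.005)]:
    print(n,tri(T(*a),S(*b)),plane("top",T(*a),z),plane("scene",S(*b),z))
c=[plane("top",T(*p),.032) for p in((299,197),(774,270),(757,437),(271,358))]
print(np.array(c),np.mean(c,0),[np.linalg.norm(c[i]-c[i-1]) for i in range(4)])
d=c[0]+c[3]-c[1]-c[2]; print("y axis angle",np.degrees(np.arctan2(d[1],d[0])))
E
```

```text
cap [ 0.4567 -0.2751  0.1429] [ 0.4553 -0.2744  0.144 ] [ 0.4573 -0.2763  0.144 ]
cup [ 0.4869 -0.051   0.0984] [ 0.4863 -0.0508  0.102 ] [ 0.4855 -0.0547  0.102 ]
bar [ 0.471  -0.17    0.1159] [ 0.4707 -0.1685  0.13  ] [ 0.4639 -0.1831  0.13  ]
outlet [0.4968 0.1251 0.1574] [0.497  0.1263 0.15  ] [0.501  0.1343 0.15  ]
flange [0.6153 0.1407 0.0001] [0.6145 0.14   0.005 ] [0.6126 0.1353 0.005 ]
[[ 0.5524  0.      0.032 ]
 [ 0.5092 -0.347   0.032 ]
 [ 0.3885 -0.3334  0.032 ]
 [ 0.435   0.0163  0.032 ]] [ 0.4713 -0.166   0.032 ] [np.float64(0.1185688330201261), np.float64(0.34968251252660004), np.float64(0.12148211505116405), np.float64(0.35277596157008234)]
y axis angle 82.66132243625057
```

>>> {"op": "jog_arm", "data": {
  "turn": [
    [0,0,0],
    [0,0,0],
    [0,0,0],
    [0,0,0],
    [0,0,0],
    [0,0,0],
    [0,0,0],
    [0,0,0],
    [0,0,0],
    [0,0,0],
    [0,0,0],
    [0,0,0],
    [0,0,0],
    [0,0,0],
    [0,0,0],
    [0,0,0],
    [0,0,0],
    [0,0,0],
    [0,0,0],
    [0,0,0]
  ],
  "delta_pos": [
    [-0.0227,-0.0325,0],
    [-0.0227,-0.0325,0],
    [-0.0227,-0.0325,0],
    [-0.0227,-0.0325,0],
    [-0.0227,-0.0325,0],
    [-0.0227,-0.0325,0],
    [-0.0227,-0.0325,0],
    [-0.0227,-0.0325,0],
    [-0.0227,-0.0325,0],
    [-0.0227,-0.0325,0],
    [-0.0227,-0.0325,0],
    [-0.0227,-0.0325,0],
    [-0.0227,-0.0325,0],
    [-0.0227,-0.0325,0],
    [-0.0227,-0.0325,0],
    [-0.0227,-0.0325,0],
    [-0.0227,-0.0325,0],
    [-0.0227,-0.0325,0],
    [-0.0227,-0.0325,0],
    [-0.0227,-0.0325,0]
  ],
  "gripper": [0.085,0.085,0.085,0.085,0.085,0.085,0.085,0.085,0.085,0.085,0.085,0.085,0.085,0.085,0.085,0.085,0.085,0.085,0.085,0.085],
  "grip_force": 60
}}

```text
time: 1.77
tool_pos: [0.4447, -0.0963, 0.231]
tcp_rot: [-0.414, -3.114, -0.0]
wrist_force: [-0.2, -0.4, 0.4]
width: 0.993
grip_force: 0.0
```

>>> {"op": "jog_arm", "data": {
  "turn": [
    [0,0,0],
    [0,0,0],
    [0,0,0.12],
    [0,0,0.12],
    [0,0,0.12],
    [0,0,0.12],
    [0,0,0.12],
    [0,0,0.12],
    [0,0,0.12],
    [0,0,0.12],
    [0,0,0.12],
    [0,0,0.12],
    [0,0,0.12],
    [0,0,0.114],
    [0,0,0],
    [0,0,0]
  ],
  "delta_pos": [
    [-0.022,-0.031,0],
    [-0.022,-0.031,0],
    [0,0,0],
    [0,0,0],
    [0,0,0],
    [0,0,0],
    [0,0,0],
    [0,0,0],
    [0,0,0],
    [0,0,0],
    [0,0,0],
    [0,0,0],
    [0,0,0],
    [0,0,0],
    [0,0,0],
    [0,0,0]
  ],
  "gripper": [0.085,0.085,0.085,0.085,0.085,0.085,0.085,0.085,0.085,0.085,0.085,0.085,0.085,0.085,0.085,0.085]
}}

```text
time: 3.1
tool_pos: [0.4708, -0.1655, 0.2309]
tcp_rot: [-2.354, -2.079, 0.0]
wrist_force: [1.1, 0.1, 0.5]
width: 0.993
grip_force: 0.0
```

>>> {"op": "jog_arm", "data": {
  "turn": [
    [0,0,0],
    [0,0,0],
    [0,0,0],
    [0,0,0],
    [0,0,0],
    [0,0,0],
    [0,0,0],
    [0,0,0],
    [0,0,0],
    [0,0,0],
    [0,0,0],
    [0,0,0],
    [0,0,0],
    [0,0,0]
  ],
  "delta_pos": [
    [0,0,0.03],
    [0,0,0.03],
    [0,0,0.03],
    [0,0,0.02],
    [0,0,0.018],
    [0,0,0],
    [0,0,0],
    [0,0,0],
    [0,0,0],
    [0,0,0],
    [0,0,0],
    [0,0,0],
    [0,0,0],
    [0,0,0]
  ],
  "gripper": [0.085,0.085,0.085,0.085,0.085,0.085,0,0,0,0,0,0,0,0],
  "grip_force": 60
}}

```text
time: 4.27
tool_pos: [0.4718, -0.1659, 0.1047]
tcp_rot: [2.357, 2.075, 0.001]
wrist_force: [-0.9, 0.4, 5.8]
width: 0.206
grip_force: 58.4
```

>>> {"op": "jog_arm", "data": {
  "turn": [
    [0,0,0],
    [0,0,0],
    [0,0,0],
    [0,0,0],
    [0,0,0],
    [0,0,0],
    [0,0,0],
    [0,0,0],
    [0,0,0],
    [0,0,0],
    [0,0,0],
    [0,0,0],
    [0,0,0],
    [0,0,0],
    [0,0,0],
    [0,0,0],
    [0,0,0],
    [0,0,0],
    [0,0,0],
    [0,0,0]
  ],
  "delta_pos": [
    [0.004,0,0],
    [0.008,-0.0007,0],
    [0.011,-0.0007,0],
    [0.011,-0.0007,0],
    [0.011,-0.0007,0],
    [0.011,-0.0007,0],
    [0.011,-0.0007,0],
    [0.011,-0.0007,0],
    [0.011,-0.0007,0],
    [0.011,-0.0007,0],
    [0.011,-0.0007,0],
    [0.011,-0.0007,0],
    [0.011,-0.0007,0],
    [0.011,-0.0007,0],
    [0.01,-0.0007,0],
    [0.008,-0.0007,0],
    [0.006,-0.0007,0],
    [0.004,0,0],
    [0,0,0],
    [0,0,0]
  ],
  "gripper": [0,0,0,0,0,0,0,0,0,0,0,0,0,0,0,0,0,0,0,0]
}}

```text
time: 5.93
tool_pos: [0.483, 0.0054, 0.1047]
tcp_rot: [2.354, 2.075, 0.001]
wrist_force: [-1.4, -5.1, 6.2]
width: 0.204
grip_force: 59.1
```

```bash
python3 - <<'E'
from h import *
a=cv2.cvtColor(vision.read_camera("top"),cv2.COLOR_RGB2BGR); b=cv2.cvtColor(vision.read_camera("scene"),cv2.COLOR_RGB2BGR)
cv2.imwrite("pics/t1.png",a); cv2.imwrite("pics/s1.png",b)
a=cv2.resize(a[170:270,180:340],None,fx=5,fy=5,interpolation=cv2.INTER_CUBIC)
b=cv2.resize(b[130:290,200:320],None,fx=5,fy=5,interpolation=cv2.INTER_CUBIC)
c=np.zeros((600,800,3),np.uint8)
cv2.imwrite("pics/t1c.png",a); cv2.imwrite("pics/s1c.png",b[:600])
s=read_state(); print(s["tool_pos"],s["wrist_force"])
E
```

```text
[0.48297601 0.00539574 0.1046378 ] [-0.79449345 -4.12688818  5.9357304 ]
```

View pics/t1c.png

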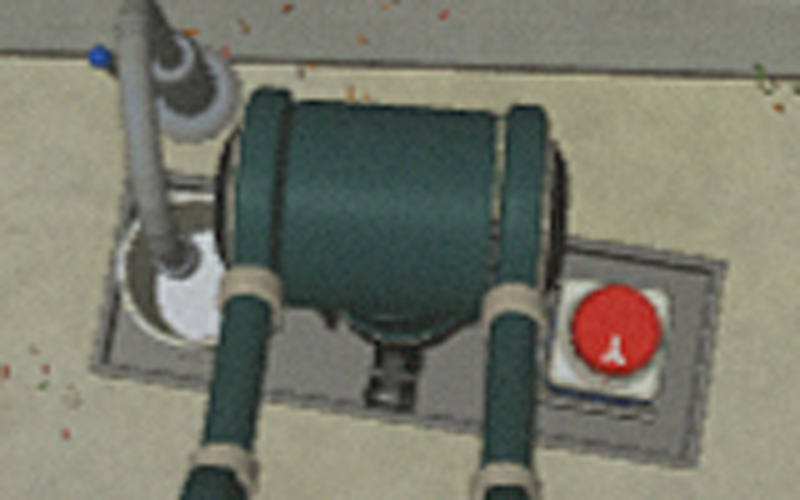

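View pics/s1c.png

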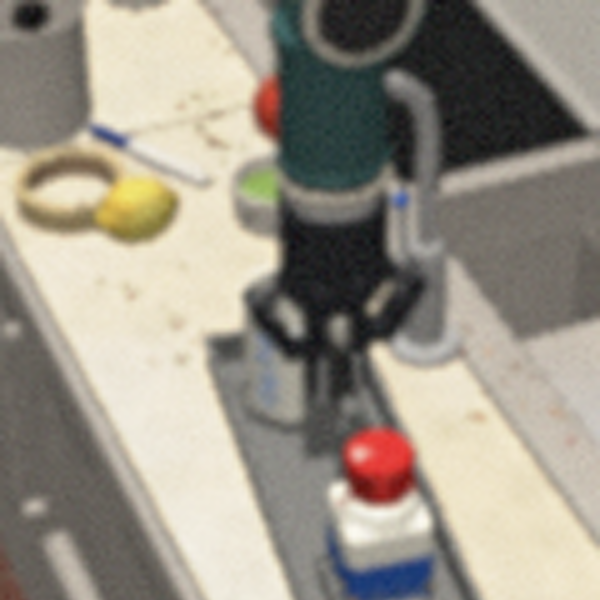

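```bash
python3 - <<'E'
from h import *
np.set_printoptions(precision=4,suppress=True)
T=lambda u,v:(180+u/5-.4,170+v/5-.4)
print("outlet",[plane("top",T(178,261),z) for z in(.15,.16)])
c=np.array([plane("top",T(*p),.032) for p in((135,174),(726,262),(695,466),(93,373))]); print(c,c.mean(0))
d=c[0]+c[3]-c[1]-c[2]; a=np.arctan2(d[1],d[0]); print(np.degrees(a)); u=np.array([np.cos(a),np.sin(a)])
print("cup",c.mean(0)[:2]+.12*u,"bottle",c.mean(0)[:2]-.11*u)
for n in("top","scene"):   # red cap top face + cup rim check
    im=cv2.imread(f"pics/{n[0]}1.png").astype(int); m=((im[...,2]>130)&(im[...,1]<80)&(im[...,0]<80)).astype(np.uint8)
    k,l,s,ce=cv2.connectedComponentsWithStats(m); 
    for i in range(1,k):
        if s[i,4]>60: print(n,s[i],ce[i],plane(n,ce[i],.144 if n=="top" else .134))
print("cap pt top",plane("top",T(617,330),.144))
# rim ellipse extremes for a cup at the guess
th=np.linspace(0,6.28,200)
for y in(.118,.122,.126):
    P=np.array([proj("top",(.4965+.043*np.cos(t),y+.043*np.sin(t),.102)) for t in th]); q=(P-[180,170]+.4)*5
    print(y,q[:,0].min(),q[:,1].max(),q[:,1].min())
E
```

```text
outlet [array([0.4959, 0.1254, 0.15  ]), array([0.4947, 0.1241, 0.16  ])]
[[ 0.5605  0.1684  0.032 ]
 [ 0.5192 -0.1768  0.032 ]
 [ 0.4009 -0.1602  0.032 ]
 [ 0.4442  0.1862  0.032 ]] [0.4812 0.0044 0.032 ]
83.02399196570222
cup [0.4958 0.1235] bottle [ 0.4678 -0.1048]
top [107 174  10  13  67] [111.4925 180.194 ] [0.5998 0.4068 0.144 ]
top [294 227  18  17 214] [302.8645 234.8645] [ 0.4689 -0.1054  0.144 ]
top [490 227  13  19  66] [493.303  237.4394] [ 0.4768 -0.6112  0.144 ]
top [496 227  16  14  66] [503.7424 231.1212] [ 0.4945 -0.6401  0.144 ]
scene [269 216  14  14 113] [276.0177 221.9823] [ 0.4692 -0.1084  0.134 ]
scene [351 343  20  15 118] [360.339  351.9576] [ 0.4676 -0.6509  0.134 ]
scene [351 364  13  13 101] [357.     370.0693] [ 0.433  -0.6917  0.134 ]
cap pt top [ 0.4669 -0.1058  0.144 ]
0.118 123.60012860951682 349.9968338848481 193.43910458307715
0.122 116.24674105030888 349.783768387578 193.22004993904469
0.126 108.89255600215702 349.5706796717151 193.00097169747414
```

>>> {"op": "jog_arm", "data": {
  "turn": [
    [0,0,0],
    [0,0,0],
    [0,0,0],
    [0,0,0],
    [0,0,0],
    [0,0,0],
    [0,0,0],
    [0,0,0],
    [0,0,0],
    [0,0,0],
    [0,0,0],
    [0,0,0],
    [0,0,0],
    [0,0,0],
    [0,0,0],
    [0,0,0]
  ],
  "delta_pos": [
    [0.0015,0,0],
    [0.0015,0,0],
    [0,0,0],
    [0,0,0],
    [0,0,0],
    [0,0,0],
    [0,0,0],
    [0,0,0],
    [0,0,0],
    [0,0,0],
    [0,0,-0.01],
    [0,0,-0.025],
    [0,0,-0.03],
    [0,0,-0.03],
    [0,0,-0.03],
    [0,0,0]
  ],
  "gripper": [0,0,0,0,0.085,0.085,0.085,0.085,0.085,0.085,0.085,0.085,0.085,0.085,0.085,0.085]
}}

```text
time: 7.37
tool_pos: [0.4865, 0.0094, 0.2364]
tcp_rot: [2.351, 2.07, 0.015]
wrist_force: [1.1, 0.5, 0.9]
width: 0.997
grip_force: 0.0
```

```bash
cat > m.py <<'E'
from h import *
import sys
np.set_printoptions(precision=4,suppress=True)
out={}
for n in("top","scene"):
    im=cv2.cvtColor(vision.read_camera(n),cv2.COLOR_RGB2BGR); cv2.imwrite(f"pics/{n[0]}{sys.argv[1]}.png",im); im=im.astype(int)
    m=((im[...,2]>110)&(im[...,2]>2*im[...,1])&(im[...,2]>2*im[...,0])).astype(np.uint8)
    k,l,s,ce=cv2.connectedComponentsWithStats(m)
    g=proj(n,(.468,-.103,.13)); i=1+np.argmin(np.linalg.norm(ce[1:]-g,axis=1)); print(n,s[i],ce[i])
    out[n]=(l==i)
# fit cap silhouette: cylinder r=.024, z .112...144
from scipy.optimize import least_squares
th=np.linspace(0,2*np.pi,60)
def cyl(n,x,y,z):
    P=np.array([proj(n,(x+.024*np.cos(t),y+.024*np.sin(t),z+h)) for h in(0,.032) for t in th]).astype(np.float32)
    M=cv2.moments(cv2.convexHull(P)); return np.array([M["m10"],M["m01"]])/M["m00"]
obs={n:np.array(np.nonzero(out[n])[::-1]).mean(1) for n in out}
r=least_squares(lambda v:np.r_[cyl("top",*v)-obs["top"],cyl("scene",*v)-obs["scene"]],[.468,-.103,.112],x_scale=.01)
print("cap x,y,z",r.x,r.fun)
r=least_squares(lambda v:cyl("top",*v,.112)-obs["top"],[.468,-.103],x_scale=.01); print("top only",r.x)
s=read_state(); print(s["tool_pos"],s["tcp_rot"],s["q"],s["wrist_force"],s["time"])
E
python3 m.py 2
python3 - <<'E'
import cv2
a=cv2.imread("pics/t2.png")[170:270,180:340]
cv2.imwrite("pics/t2c.png",cv2.resize(a,None,fx=5,fy=5,interpolation=cv2.INTER_CUBIC))
E
```

```text
top [293 227  18  18 226] [301.8938 235.1062]
scene [269 215  13  15 149] [275.4631 222.1611]Traceback (most recent call last):
  File "m.py", line 18, in <module>
    r=least_squares(lambda v:np.r_[cyl("top",*v)-obs["top"],cyl("scene",*v)-obs["scene"]],[.468,-.103,.112],x_scale=.01)
    return func(*args, **kwargs)
    result = trf(vector_fun.fun, vector_fun.jac, x0, f0, J0, lb, ub, ftol, xtol,
                 gtol, max_nfev, x_scale, loss_function, tr_solver,
                 tr_options.copy(), verbose, callback=callback_wrapped)
    return trf_no_bounds(
        fun, jac, x0, f0, J0, ftol, xtol, gtol, max_nfev, x_scale,
        loss_function, tr_solver, tr_options, verbose, callback=callback)
    f_new = fun(x_new)
    self._update_fun()
    ~~~~~~~~~~~~~~~~^^
    self.f = self.fun_wrapped(xp_copy(self.x))
             ~~~~~~~~~~~~~~~~^^^^^^^^^^^^^^^^^
    return np.atleast_1d(self.fun(x))
                         ~~~~~~~~^^^
    return self.f(x, *self.args, **self.kwargs)
           ~~~~~~^^^^^^^^^^^^^^^^^^^^^^^^^^^^^^
  File "m.py", line 18, in <lambda>
    r=least_squares(lambda v:np.r_[cyl("top",*v)-obs["top"],cyl("scene",*v)-obs["scene"]],[.468,-.103,.112],x_scale=.01)
                                                            ~~~^^^^^^^^^^^^
  File "m.py", line 15, in cyl
    P=np.array([proj(n,(x+.024*np.cos(t),y+.024*np.sin(t),z+h)) for h in(0,.032) for t in th]).astype(np.float32)
                ~~~~^^^^^^^^^^^^^^^^^^^^^^^^^^^^^^^^^^^^^^^^^^^
  File "h.py", line 14, in proj
    k,R,t=K(n); v=k@(R@np.array(X)+t); return v[:2]/v[2]
          ~^^^
  File "h.py", line 4, in K
    c=vision.calibration(n); f=210/np.tan(np.radians(c["vfov"])/2)
ValueError: time passes only in moves, steps and waits
```

View pics/t2c.png

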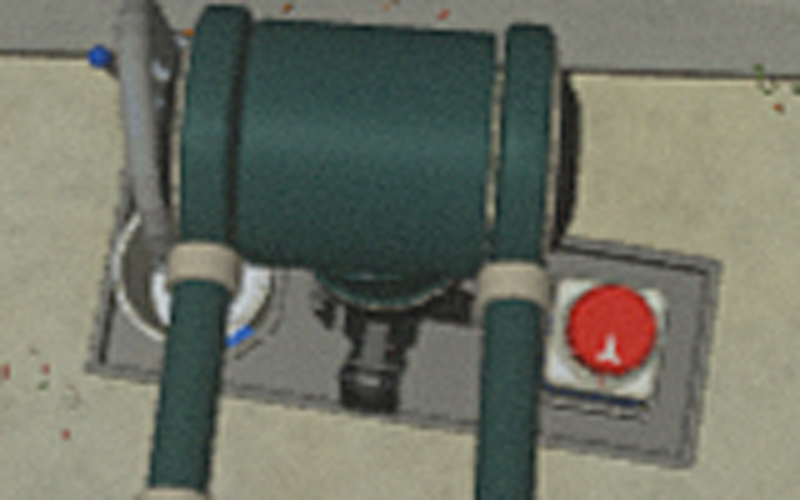

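```bash
sed -i 's/^def K(n):/import functools\n@functools.cache\ndef K(n):/' h.py
sed -i 's/im=cv2.cvtColor(vision.read_camera(n),cv2.COLOR_RGB2BGR); cv2.imwrite(f"pics\/{n\[0\]}{sys.argv\[1\]}.png",im)/im=cv2.imread(f"pics\/{n[0]}{sys.argv[1]}.png")/' m.py
python3 m.py 2; python3 m.py 1 | grep -v top; python3 - <<'E'
from h import *
from scipy.spatial.transform import Rotation as R
s=read_state(); print(R.from_rotvec(s["tcp_rot"]).as_matrix().round(4))
T=lambda u,v:(180+u/5-.4,170+v/5-.4)
print([plane("top",T(*p),.032) for p in((720,261),(692,466),(88,371))])
th=np.linspace(0,6.28,200)
for x,y in((.4965,.122),(.4965,.126),(.493,.124)):
    P=np.array([proj("top",(x+.043*np.cos(t),y+.043*np.sin(t),.102)) for t in th]); q=(P-[180,170]+.4)*5
    print(x,y,q[:,0].min(),q[:,0].max(),q[:,1].max())
E
```

```text
top [293 227  18  18 226] [301.8938 235.1062]
scene [269 215  13  15 149] [275.4631 222.1611]
cap x,y,z [ 0.4693 -0.1037  0.1133] [-0.0009  0.0027  0.0039 -0.0007]
top only [ 0.4694 -0.1038]
[0.4836 0.0095 0.2309] [2.3554 2.074  0.0055] [-0.032  -0.107   2.0032  0.0001  1.2407  0.0949] [ 0.3487  0.1023 -0.1286] 7.4667
scene [269 216  14  14 145] [275.7862 222.3034]
cap x,y,z [ 0.4693 -0.106   0.1146] [ 0.0032 -0.0111 -0.0244  0.0067]
[0.4836 0.0095 0.2309] [2.3554 2.074  0.0055] [-0.032  -0.107   2.0032  0.0001  1.2407  0.0949] [ 0.3487  0.1023 -0.1286] 7.4667
[[ 1.266e-01  9.919e-01  4.800e-03]
 [ 9.920e-01 -1.266e-01 -1.000e-04]
 [ 5.000e-04  4.700e-03 -1.000e+00]]
[array([ 0.51964371, -0.17325796,  0.032     ]), array([ 0.40088928, -0.15847907,  0.032     ]), array([0.44528776, 0.18911579, 0.032     ])]
0.4965 0.122 116.24674105030888 274.28662403183915 349.783768387578
0.4965 0.126 108.89255600215702 266.9547575004908 349.5706796717151
0.493 0.124 112.2137656615406 270.33981437232126 356.12375109495883
```

>>> {"op": "jog_arm", "data": {
  "turn": [
    [0,0,0],
    [0,0,0],
    [0,0,0],
    [0,0,0],
    [0,0,0.1],
    [0,0,0.1],
    [0,0,0.1],
    [0,0,0.1],
    [0,0,0.1],
    [0,0,0],
    [0,0,0]
  ],
  "delta_pos": [
    [-0.0285,0,0],
    [-0.0285,0,0],
    [-0.0285,0,0],
    [-0.0285,-0.0007,0],
    [0,0,0],
    [0,0,0],
    [0,0,0],
    [0,0,0],
    [0,0,0],
    [0,0,0.02],
    [0,0,0]
  ],
  "gripper": [0.085,0.085,0.085,0.085,0.085,0.085,0.085,0.085,0.085,0.085,0.085],
  "grip_force": 40
}}

```text
time: 8.38
tool_pos: [0.464, -0.1028, 0.2039]
tcp_rot: [-2.793, -1.426, 0.009]
wrist_force: [-1.6, 0.2, -0.9]
width: 0.996
grip_force: 0.0
```

```bash
python3 - <<'E'
from h import *
from scipy.spatial.transform import Rotation as R
s=read_state(); print(s["tool_pos"],s["q"],s["wrist_force"]);M=R.from_rotvec(s["tcp_rot"]).as_matrix();print(M.round(4), M.T@(np.array([.4685,-.1035,.110])-s["tool_pos"]))
E
```

```text
[ 0.46399277 -0.10275782  0.20386969] [-2.70379020e-01 -9.48945455e-02  2.04306956e+00  1.95482374e-05
  1.20131983e+00  3.56649520e-01] [-1.62888652  0.2085079  -0.8921348 ]
[[ 0.5867  0.8097 -0.0076]
 [ 0.8098 -0.5867  0.0021]
 [-0.0027 -0.0074 -1.    ]] [0.00230094 0.00478085 0.09383087]
```

>>> {"op": "jog_arm", "data": {
  "turn": [
    [0,0,0],
    [0,0,0],
    [0,0,0],
    [0,0,0],
    [0,0,0]
  ],
  "delta_pos": [
    [0,0,0.02],
    [0,0,0.02],
    [0,0,0],
    [0,0,0],
    [0,0,0]
  ],
  "gripper": [0.085,0.085,0.085,0.085,0.085]
}}

```text
time: 8.8
tool_pos: [0.4671, -0.1035, 0.1687]
tcp_rot: [-2.798, -1.428, 0.001]
wrist_force: [0.3, -0.3, 0.4]
width: 0.997
grip_force: 0.0
```

```bash
cat > d.py <<'E'
from h import *
from scipy.spatial.transform import Rotation as R
np.set_printoptions(precision=4,suppress=True)
s=read_state(); print(s["tool_pos"],s["q"],s["wrist_force"],s["torque"],s["width"]);M=R.from_rotvec(s["tcp_rot"]).as_matrix();print(M.round(4), M.T@(np.array([.4685,-.1035,.110])-s["tool_pos"]))
E
python3 d.py
```

```text
[ 0.4671 -0.1035  0.1687] [-0.2702 -0.0623  2.0809 -0.      1.1234  0.3565] [ 0.2546 -0.2707  0.3803] [ 0.0406 -0.0177 -0.0215] 0.9973367723028146
[[ 0.5865  0.81   -0.0004]
 [ 0.81   -0.5865  0.0001]
 [-0.0002 -0.0004 -1.    ]] [0.0009 0.0012 0.0587]
```

>>> {"op": "jog_arm", "data": {
  "turn": [
    [0,0,0],
    [0,0,0],
    [0,0,0],
    [0,0,0],
    [0,0,0],
    [0,0,0],
    [0,0,0],
    [0,0,0],
    [0,0,0],
    [0,0,0],
    [0,0,0]
  ],
  "delta_pos": [
    [0.001,0.001,0.015],
    [0,0,0.015],
    [0,0,0.015],
    [0,0,0.013],
    [0,0,0],
    [0,0,0],
    [0,0,0],
    [0,0,0],
    [0,0,0],
    [0,0,0],
    [0,0,0]
  ],
  "gripper": [0.085,0.085,0.085,0.085,0.085,0.0,0,0,0,0,0],
  "grip_force": 50
}}

```text
time: 9.72
tool_pos: [0.469, -0.1033, 0.1113]
tcp_rot: [2.798, 1.428, 0.002]
wrist_force: [-2.0, 1.9, 4.3]
width: 0.552
grip_force: 52.3
```

```bash
python3 d.py
```

```text
[ 0.469  -0.1033  0.1113] [-0.2689  0.0038  2.1329  0.0003  1.0037  0.3579] [-2.017   1.8678  4.3322] [ 0.2016  0.2719 -0.0552] 0.5521295751400995
[[ 0.5867  0.8098  0.0013]
 [ 0.8098 -0.5867 -0.0001]
 [ 0.0007  0.0011 -1.    ]] [-0.0004 -0.0003  0.0013]
```

>>> {"op": "jog_arm", "data": {
  "turn": [
    [0,0,0],
    [0,0,0],
    [0,0,0],
    [0,0,0]
  ],
  "delta_pos": [
    [0,0,0.002],
    [0,0,0.002],
    [0,0,0.0015],
    [0,0,0]
  ],
  "gripper": [0,0,0,0]
}}

```text
time: 10.05
tool_pos: [0.4692, -0.1034, 0.1063]
tcp_rot: [2.798, 1.428, 0.002]
wrist_force: [-2.7, 2.1, 9.4]
width: 0.547
grip_force: 53.0
```

>>> {"op": "jog_arm", "data": {
  "turn": [
    [0,0,-0.06],
    [0,0,-0.06],
    [0,0,-0.06],
    [0,0,-0.06],
    [0,0,-0.06],
    [0,0,-0.06]
  ],
  "delta_pos": [
    [0,0,0],
    [0,0,0],
    [0,0,0],
    [0,0,0],
    [0,0,0],
    [0,0,0]
  ],
  "gripper": [0,0,0,0,0,0]
}}

```text
time: 10.55
tool_pos: [0.4701, -0.1033, 0.1066]
tcp_rot: [2.493, 1.908, 0.004]
wrist_force: [-1.8, 2.9, 8.8]
width: 0.547
grip_force: 52.9
```

```bash
python3 d.py
```

```text
[ 0.4701 -0.1033  0.1066] [-0.2687  0.0105  2.1362  0.0011  0.9917 -0.0049] [-1.8257  2.8652  8.8394] [ 0.4394  0.1869 -0.0967] 0.5470688081939533
[[ 0.2614  0.9652  0.0034]
 [ 0.9652 -0.2614 -0.    ]
 [ 0.0009  0.0033 -1.    ]] [-0.0006 -0.0015 -0.0034]
```

Torque is low, so the cap seems to be turning. I'll finish the twist.

>>> {"op": "jog_arm", "data": {
  "turn": [
    [0,0,-0.06],
    [0,0,-0.06],
    [0,0,-0.06],
    [0,0,-0.06],
    [0,0,-0.06],
    [0,0,-0.06],
    [0,0,-0.06],
    [0,0,-0.06],
    [0,0,-0.06],
    [0,0,-0.06],
    [0,0,-0.06],
    [0,0,-0.06],
    [0,0,0],
    [0,0,0]
  ],
  "delta_pos": [
    [0,0,0],
    [0,0,0],
    [0,0,0],
    [0,0,0],
    [0,0,0],
    [0,0,0],
    [0,0,0],
    [0,0,0],
    [0,0,0],
    [0,0,0],
    [0,0,0],
    [0,0,0],
    [0,0,0],
    [0,0,0]
  ],
  "gripper": [0,0,0,0,0,0,0,0,0,0,0,0,0,0]
}}

```text
time: 11.72
tool_pos: [0.4704, -0.1037, 0.1068]
tcp_rot: [1.664, 2.66, 0.002]
wrist_force: [-1.5, 1.0, 8.1]
width: 0.548
grip_force: 52.9
```

```bash
python3 d.py; python3 - <<'E'
from h import *
for n in("top","scene"): cv2.imwrite(f"pics/{n[0]}3.png",cv2.cvtColor(vision.read_camera(n),cv2.COLOR_RGB2BGR))
E
```

```text
[ 0.4704 -0.1037  0.1068] [-0.2689  0.0104  2.1358  0.0004  0.9912 -0.7223] [-1.5382  1.0038  8.1437] [0.3128 0.2018 0.0652] 0.5475878347514479
[[-0.4378  0.8991  0.0041]
 [ 0.8991  0.4378 -0.0008]
 [-0.0025  0.0034 -1.    ]] [ 0.001  -0.0017 -0.0032]
```

>>> {"op": "jog_arm", "data": {
  "turn": [
    [0,0,0],
    [0,0,0],
    [0,0,0],
    [0,0,0],
    [0,0,0]
  ],
  "delta_pos": [
    [0,0,-0.002],
    [0,0,-0.002],
    [0,0,-0.002],
    [0,0,-0.001],
    [0,0,0]
  ],
  "gripper": [0,0,0,0,0]
}}

```text
time: 12.23
tool_pos: [0.4694, -0.1037, 0.1125]
tcp_rot: [1.665, 2.662, 0.001]
wrist_force: [1.7, -0.9, 3.6]
width: 0.549
grip_force: 52.4
```

>>> {"op": "jog_arm", "data": {
  "turn": [
    [0,0,0],
    [0,0,0],
    [0,0,0],
    [0,0,0]
  ],
  "delta_pos": [
    [0,0,-0.002],
    [0,0,-0.002],
    [0,0,-0.001],
    [0,0,0]
  ],
  "gripper": [0,0,0,0]
}}

```text
time: 12.57
tool_pos: [0.4678, -0.1032, 0.1162]
tcp_rot: [-1.665, -2.663, 0.001]
wrist_force: [1.3, 0.4, -0.2]
width: 0.549
grip_force: 52.0
```

>>> {"op": "jog_arm", "data": {
  "turn": [
    [0,0,0],
    [0,0,0],
    [0,0,0],
    [0,0,0],
    [0,0,0],
    [0,0,0],
    [0,0,0],
    [0,0,0],
    [0,0,0],
    [0,0,0],
    [0,0,0],
    [0,0,0],
    [0,0,0],
    [0,0,0]
  ],
  "delta_pos": [
    [0,0,-0.003],
    [0,0,-0.005],
    [0,0,-0.005],
    [0,0,-0.005],
    [0,0,-0.005],
    [0,0,-0.005],
    [0,0,-0.005],
    [0,0,-0.005],
    [0,0,-0.005],
    [0,0,-0.005],
    [0,0,-0.005],
    [0,0,-0.002],
    [0,0,0],
    [0,0,0]
  ],
  "gripper": [0,0,0,0,0,0,0,0,0,0,0,0,0,0]
}}

```text
time: 13.73
tool_pos: [0.4685, -0.1034, 0.1719]
tcp_rot: [1.666, 2.663, 0.0]
wrist_force: [-0.7, -0.0, -0.4]
width: 0.552
grip_force: 51.9
```

```bash
python3 d.py; python3 - <<'E'
from h import *
I={}
for n in("top","scene"): I[n]=cv2.cvtColor(vision.read_camera(n),cv2.COLOR_RGB2BGR); cv2.imwrite(f"pics/{n[0]}4.png",I[n])
a=cv2.resize(I["top"][170:270,180:340],(640,400),interpolation=cv2.INTER_CUBIC); 
cv2.imwrite("pics/t4c.png",cv2.resize(I["top"][170:270,180:340],None,fx=5,fy=5,interpolation=cv2.INTER_CUBIC))
cv2.imwrite("pics/s4c.png",cv2.resize(I["scene"][150:270,220:320],None,fx=5,fy=5,interpolation=cv2.INTER_CUBIC))
E
```

```text
[ 0.4685 -0.1034  0.1719] [-0.2691 -0.0631  2.0754  0.      1.1291 -0.722 ] [-0.6896 -0.0388 -0.3681] [0.0266 0.0246 0.0271] 0.5524754869752716
[[-0.4376  0.8992  0.0002]
 [ 0.8992  0.4376 -0.    ]
 [-0.0001  0.0002 -1.    ]] [-0.0001 -0.0001  0.0619]
```

View pics/t4c.png

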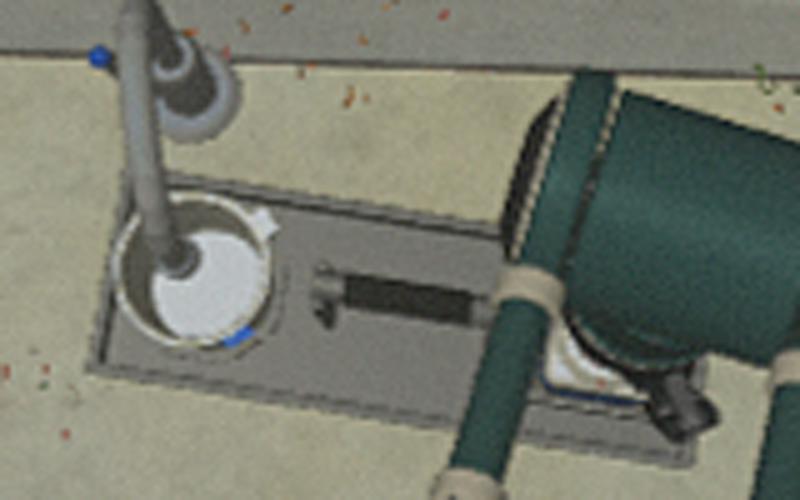

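View pics/s4c.png

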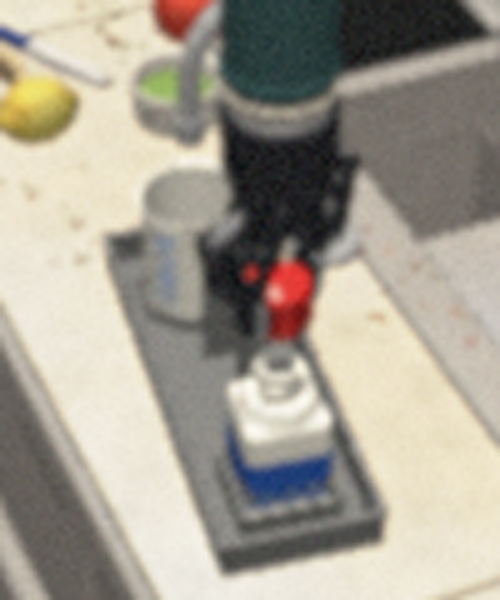

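The cap is free in the gripper above the open, upright bottle. In the top crop the cup rim is centred at (193,271), which puts the cup within about 2 mm of the outlet at (180,260). The scene crop shows the bottle neck open at (280,365) with the cap above it at (290,295).

```bash
python3 -c "
from workcell import ticket
print(ticket.finish_job())"
```

```text
the job is handed in; nothing more can be done
None
```

I handed the job in at about 14 s of the 48 s allowed: the cup stands within about 2 mm of centre under the tap outlet, and the gripper holds the freed cap about 4 cm above the neck of the open bottle, which is still upright in its well; no verdict came back.

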